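# Park the lacquer tin at the extraction intake, then set and lock the fan dial

### The job

First slide the lacquer tin along the bench, without lifting or tipping it, until it stands wholly inside the white ring in front of the extraction intake. Then, keeping the large fan dial on the control box pushed in, turn it until its pointer stands right at the steel set-point tab, and pull the dial straight out (up) all the way to lock it there. Leave the other loose things on the bench where they lie.

Things in the scene. Friction and masses are not known exactly. Their poses are not given: they have to be found in the camera images.
- tin: closed round lacquer tin, steel with a paper band, 100 mm diameter (too wide for the gripper), 80 mm tall (lid rim up to 82 mm), 0.4 to 0.9 kg, standing loose on the bench. Origin at the centre of its underside, z up. It starts on one side of the bench, left or right.
- spot (a point): centre, at bench height, of the white parking ring painted on the bench in front of the extraction intake (inner diameter 128 mm, flat, no step to cross). The intake is a fixed grey louvred box 190 mm wide, 50 mm tall, its front 90 mm beyond the ring's centre (frame x points from the centre to it).
- control_box: fixed grey control box, 190 x 150 mm, 70 mm tall, on the other side of the bench from the tin. Origin at the centre of its underside; x along its 190 mm length, away from the robot. On top stand the fan dial (large black knob, axis 20 mm towards the robot from the centre) and, behind it, a small round knob (20 mm) and a flat rocker switch, both fixed and not part of the job.
- dial_grip (a point): grip point on the fan dial's axis in its finger bar, 110 mm above the bench when pushed in. Axis vertical: outward is straight up. Bar 44 mm long, 16 mm wide, its top 10 mm above this point, its foot 26 mm below, on a round skirt 48 mm across. Grip across the 16 mm. The frame turns with the dial: x along the bar towards the pointer, z up.
- pointer_tip (a point): end of the dial's pointer, the small nose sticking out of the skirt, 36 mm from the dial's axis, 79 mm above the bench with the dial pushed in.
- mark (a point): the point where the pointer tip must stand: 36 mm from the dial's axis, directly inward of the set-point tab. The tab is a small upright steel fin (16 x 5 mm, 10 mm tall) fixed on the box at the edge of the dial's scale, 39 to 55 mm from the axis. The frame's x points from the dial's axis through the tab.
- dial (a joint): turn of the dial, rad, clockwise from above positive; 0 when the pointer points along the box's x axis, away from the box's robot-side edge; stops at -1.3 and 1.3. Stays where it is left (about 0.05 N m of friction). It starts 0.4 to 1.5 rad anticlockwise of the tab.
- dial_pull (a joint): how far the dial is pulled outward (up), m: 0 pushed in, 0.012 fully out against its stop (locked). Stiff: about 6 N to move, then stays where it is left. The dial can still be turned by hand force in either position, so it must not be twisted while being pulled.
- brush: loose paint brush lying flat between the robot and the parking ring; origin under its middle
- tape: loose roll of black tape lying flat, 68 mm across, 19 mm tall, towards the far side; origin at the centre of its underside
- jar: loose amber glass jar, 60 mm across, 75 mm tall, towards the far side; origin at the centre of its underside
- wrench: loose steel wrench 130 mm long, lying flat on the robot's side of the bench; origin under its middle
- screwdriver: loose screwdriver, 160 mm long, lying on the robot's side of the bench; origin under its middle
- spatula: loose filling spatula, 180 mm long, lying flat at the left side; origin under its middle
- socket: loose steel wrench socket standing upright, 28 mm across, 35 mm tall; origin at the centre of its underside
There are look-alikes about, which are no part of the job. Leave any purple look-alike of the control_box alone.

How it is judged (in metres and radians):
On the way, in this order (a step that is already met when the one before it is completed fails the run):
1. the tin stands still, wholly inside the ring (horizontal distance between tin and spot below 0.014 m and linear speed of tin below 0.01 m/s and angle between tin's own z axis and vertical below 0.1 rad), for 0.2 s.
2. the dial, still pushed in, points at the tab (horizontal distance between pointer_tip and mark below 0.0045 m and value of joint dial_pull below 0.003 m), for 0.2 s.
3. the dial is pulled fully out, still pointing at the tab (horizontal distance between pointer_tip and mark below 0.0045 m and value of joint dial_pull above 0.01 m), for 0.2 s.
At the end, for the whole second after the job is handed in: The tin stands upright and at rest inside the ring (its centre within 14 mm of the ring's centre), the pointer tip is within 4.5 mm (about 7 degrees) of the mark at the tab, and the dial is out by more than 10 of its 12 mm (all of step 1 and all of step 3); the robot touches nothing.
It fails at once if the tin is lifted off the bench or tipped (height (world z) of tin above 0.012 m or angle between tin's own z axis and vertical above 0.3 rad).
It fails at once if another loose thing on the bench is shifted by more than 30 mm (distance of any of brush, tape, jar, wrench, screwdriver, spatula, socket from where it was at the start of the episode above 0.03 m).
It also fails if it takes over 58 s, if anything falls off the work surface, if the arm or the gripper's body presses on something with over 40 N, if the wrist force passes 120 N, or if a joint passes its speed limit or range.

### The arm

A 7-joint arm with a two-finger parallel gripper is mounted at the origin on the work surface. World frame = base frame: x ahead of the robot, y to its left, z up, the work surface at z = 0. Lengths are in mm, angles in rad, forces in N, time in s.
With the tool pointing down it reaches from about 400 to 875 mm from the base axis. Payload 4.4 kg.
Tool frame: the origin (TCP) lies where the fingers leave the gripper's body, on its centre line; the fingertips stand 73 mm ahead of it and the grasp point (between the pads) lies 54 mm ahead of it; z points along the fingers, y is the line along which they close (so a half turn about z gives the same grasp; the last joint's range is limited). The gripper opens to 85 mm and grips with 20 to 120 N. Pads are 22 mm wide; open, the fingers measure 114 mm over their backs; the gripper's body (76 mm by 85 mm) begins 54 mm behind the grasp point. The pads swing forward as they close: fully open they stand 13 mm farther back than shut.
Start: joints at [-1.266, 0.628, 0.038, 1.517, -0.027, 0.996, -0.02], TCP at [235.514, 605.846, 303.913] pointing down, gripper open.
Joint ranges: [-3.06, 3.06], [-0.37, 2.12], [-1.25, 1.32], [0.18, 2.47], [-1.1, 4.24], [0.23, 1.98], [-2.94, 2.94]. Speed limits (rad/s): [2.57, 2.57, 3.14, 3.14, 3.14, 3.14, 3.14].

### API

Orientations are given as [roll, pitch, yaw] about the fixed x, y, z axes, in that order (R = Rz(yaw) Ry(pitch) Rx(roll)).
In Python, from cell import ctrl gives the robot as it stands.
- The arm moves only by the tool send_rows, never from a script. Its argument "rows" is a list that holds one entry, the list of rows, each a list of 6 numbers: the shift along the tool's x, y, z in cm, then the turn, a rotation vector about the tool's x, y, z in rad. In form: [[[tx, ty, tz, wx, wy, wz], ...]]. A call has 1 to 10 rows; each row is the pose to reach, as a shift and turn from the pose commanded when the call began, along the tool's axes at that moment; what a row does not reach only later rows make up. A row lasts 1/10 s, in which the tool goes at most 50 mm and 8.59 degrees, less where a joint would pass 70% of its speed; a pose out of reach is approached as far as the arm can. A call with a gripper value outside its range is refused whole. "grip" is the closure in counts, from 0 (fully open) to 255 (shut), set as the call begins (left out, the last holds). The fingers move at their own pace and stop on an object; the grip force is fixed at half the most. Time passes only in rows, so rows that repeat a pose let the fingers close. It gives the time, the measured TCP pose, the force, the opening and the grip force at its end, in the units of the state.
- ctrl.read_state(): the state, without advancing time (a new reading comes with each control period).
- ctrl.get_image(name): name is "side" or "top"; returns a dict with "pixels" (480x640x3 uint8, red, green, blue), "fx", "fy", "cx", "cy" (pixels), "extrinsics" (4x4, takes a point from camera to world coordinates). Camera axes: x right, y up, looking along -z (the intrinsics and any distortion apply to the point x, -y, -z); pixel columns grow to the right and rows downward; lengths in mm; the calibration is good to about 2 mm. A picture is of the moment at which its call begins. There is no depth.
- ctrl.finish_job(): hands the job in; it is judged then, once.
The state is a dict: "clock": time; "qpos": joint angles; "qd": joint speeds; "tau": joint torques, N m; "eef_pos": TCP position; "tool_rot": TCP orientation; "force": force on the tool from outside, world axes, zero at the start; "torque": the same for the moment, N m; "width": finger opening in mm; "gripper_force": force on a finger pad.
Only numpy, scipy, OpenCV 4.12 (cv2) and the standard library are available. Lean on these libraries where they do the work, as an engineer would, in place of code of your own. Each camera call takes 0.05 s, during which the arm holds its last target. There are 200 camera calls.

## Working session

There is one attempt and no reset: what is moved stays moved. The work goes in short steps, Python scripts to look and compute and a tool call to move; the robot and the scene stay as the last step left them, time stands still between calls to the robot, and variables do not carry over. Pictures are saved under pics/ and viewed, at most 10 in all, crops included, and the job is handed in when it is done.

Besides the shell and the picture viewer there is one more tool, called after ">>>" as name([rows], argument=value, ...), one row to a line, values as JSON. send_rows: Moves the arm, as the interface text tells. Its arguments: {"type":"object","properties":{"rows":{"type":"array","items":{"type":"array","items":{"type":"array","items":{"type":"number"}}}},"grip":{"type":"number"}},"required":["rows"]}

```bash
ls; mkdir -p pics; cat > h.py <<'E'
import numpy as np, cv2
from cell import ctrl
def snap(n,f):
    im=ctrl.get_image(n); cv2.imwrite(f'pics/{f}.png',im['pixels'][:,:,::-1]); np.savez(f'pics/{f}.npz',**im); return im
def load(f): return dict(np.load(f'pics/{f}.npz'))
def ray(im,u,v,z):
    E=im['extrinsics']; d=E[:3,:3]@np.array([(u-im['cx'])/im['fx'],-(v-im['cy'])/im['fy'],-1]); o=E[:3,3]
    return o+d*(z-o[2])/d[2]
def proj(im,p):
    E=im['extrinsics']; c=E[:3,:3].T@(np.array(p,float)-E[:3,3]); return im['cx']+im['fx']*c[0]/-c[2], im['cy']-im['fy']*c[1]/-c[2]
E
python3 - <<'E'
from h import *
for n in('top','side'):
    im=snap(n,n+'0'); print({k:v for k,v in im.items() if k!='pixels'})
print(ctrl.read_state())
E
```

```text
pics
{'fx': 509.35264285903173, 'fy': 509.35264285903173, 'cx': 319.1199169477019, 'cy': 244.21470847361167, 'extrinsics': array([[-1.97121259e-02,  9.84097842e-01, -1.76530082e-01,
         2.37856259e+02],
       [-9.99604414e-01, -2.29412911e-02, -1.62700143e-02,
         6.32463977e+01],
       [-2.00611140e-02,  1.76139532e-01,  9.84160768e-01,
         1.47173254e+03],
       [ 0.00000000e+00,  0.00000000e+00,  0.00000000e+00,
         1.00000000e+00]])}
{'fx': 547.8709585933796, 'fy': 547.8709585933796, 'cx': 312.47521229587335, 'cy': 240.39198101894476, 'extrinsics': array([[ 7.44432975e-01,  4.48913606e-01, -4.94263209e-01,
        -1.67172433e+02],
       [-6.67660882e-01,  5.08198509e-01, -5.44025019e-01,
        -6.38529189e+02],
       [ 6.96359274e-03,  7.34990374e-01,  6.78041782e-01,
         9.57865978e+02],
       [ 0.00000000e+00,  0.00000000e+00,  0.00000000e+00,
         1.00000000e+00]])}
{'clock': 0.1, 'qpos': array([-1.26576508,  0.62926394,  0.0384397 ,  1.51830909, -0.02698842,
        0.99629633, -0.01999728]), 'qd': array([ 0.00094988, -0.00194378,  0.00019307, -0.00149179,  0.00090974,
       -0.00168882, -0.00052174]), 'tau': array([ 3.13369936e-03, -5.64543521e+01,  1.23004630e+00, -1.93976015e+01,
        1.11760560e-02,  5.46373092e-03,  6.84503760e-06]), 'eef_pos': array([235.35986343, 605.40389095, 303.06102767]), 'tool_rot': array([-3.13983399e+00,  2.60426423e-05,  2.77077362e+00]), 'force': array([ 0.69805709, -0.21906088, -0.23935563]), 'torque': array([-0.05153589,  0.00491582,  0.03565221]), 'gripper_force': 0.0, 'width': 85.35501185675433}
```

View pics/top0.png

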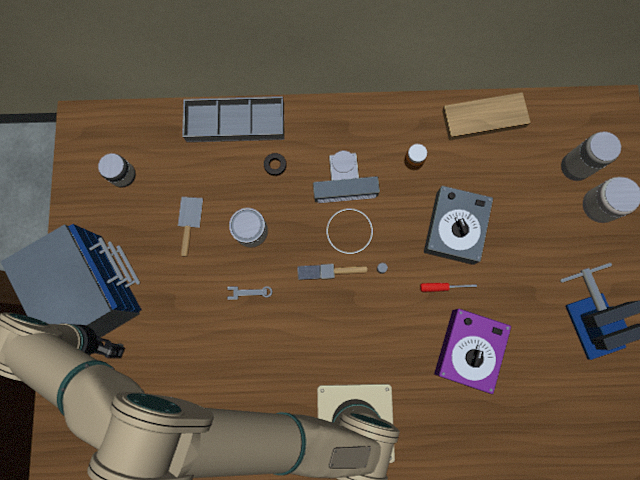

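View pics/side0.png

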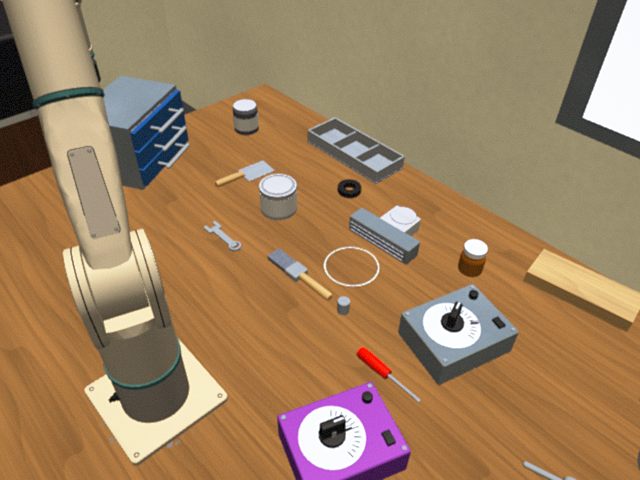

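Top view: the tin candidates are the wide steel tin with paper band at (248,226), the smaller dark-banded can at (115,168) and the big cans at (600,150) and (612,200). I choose (248,226). For the box, I choose the grey one at (460,225) over the purple one at (474,350). The ring is at (349,231). Next is a close crop to check these choices.

```bash
python3 - <<'E'
from h import *
t=cv2.imread('pics/top0.png'); s=cv2.imread('pics/side0.png')
f=lambda a,w,h:cv2.resize(a,(w,h),interpolation=cv2.INTER_CUBIC)
a=f(t[180:270,415:505],400,400); b=f(s[280:385,395:520],400,336); c=f(t[185:265,215:385],800,376)[:200*0+250]
o=np.zeros((600,800,3),np.uint8); o[:400,:400]=a;o[:336,400:]=b; o[400:,:]=f(t[190:265,210:390],480,200).repeat(1,0) if 0 else cv2.copyMakeBorder(f(t[190:265,210:390],480,200),0,0,0,320,cv2.BORDER_CONSTANT)
cv2.imwrite('pics/c1.png',o)
im=load('top0')
# ring: white thin pixels
g=cv2.cvtColor(t,cv2.COLOR_BGR2HSV); m=((g[:,:,1]<70)&(g[:,:,2]>130)).astype(np.uint8)
r=m.copy(); r[:, :322]=0; r[:,378:]=0; r[:206]=0; r[:206]=0; r[256:]=0
ys,xs=np.nonzero(r); P=np.array([ray(im,x,y,0)[:2] for x,y in zip(xs,ys)])
A=np.c_[2*P,np.ones(len(P))]; k=np.linalg.lstsq(A,(P**2).sum(1),rcond=None)[0]; print('ring',k[:2],'R',np.sqrt(k[2]+k[0]**2+k[1]**2),len(P))
gray=cv2.cvtColor(t,cv2.COLOR_BGR2GRAY)
for uv,z in (((246,220),82),((349,231),0),((314,190),50),((379,187),50),((445,187),70),((492,198),70),((478,262),70),((427,249),70),((382,268),35),((417,149),75),((275,164),19),((305,272),0),((365,270),0),((421,287),10),((476,286),5),((230,292),0),((270,292),0),((184,255),0),((190,198),0)):
    print(uv,ray(im,*uv,z).round(0))
E
```

```text
ring [540.82529074  -1.71552765] R 65.97064278002665 258
(246, 220) [561. 290.  82.]
(349, 231) [539.  -1.   0.]
(314, 190) [652.  98.  50.]
(379, 187) [657. -89.  50.]
(445, 187) [ 646. -274.   70.]
(492, 198) [ 610. -404.   70.]
(478, 262) [ 429. -351.   70.]
(427, 249) [ 469. -213.   70.]
(382, 268) [423. -90.  35.]
(417, 149) [ 760. -200.   75.]
(275, 164) [745. 214.  19.]
(305, 272) [421. 130.   0.]
(365, 270) [423. -44.   0.]
(421, 287) [ 369. -202.   10.]
(476, 286) [ 369. -360.    5.]
(230, 292) [367. 349.   0.]
(270, 292) [365. 232.   0.]
(184, 255) [479. 486.   0.]
(190, 198) [652. 472.   0.]
```

View pics/c1.png

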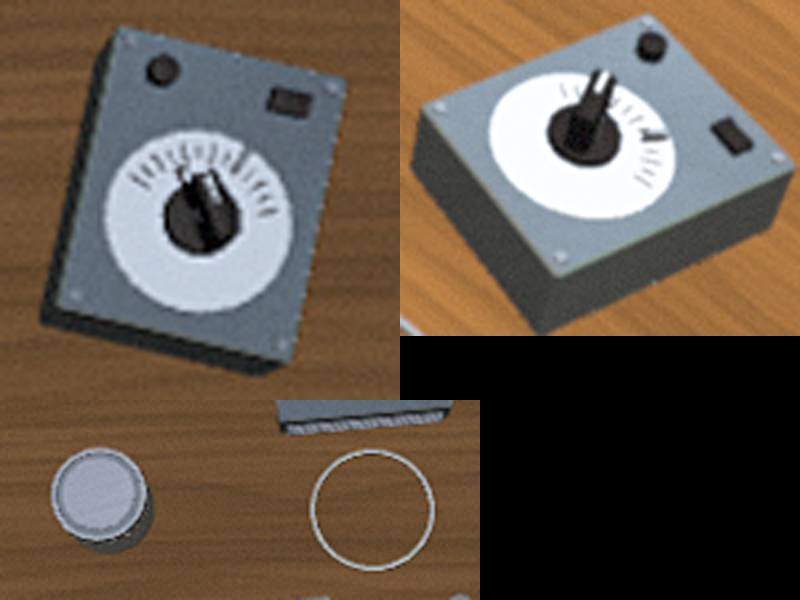

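The crop confirms the plain steel tin, the white ring, and the grey box whose tab is clockwise of the pointer. Now for the accurate numbers.

```bash
cat >> h.py <<'E'
from scipy.spatial.transform import Rotation as Ro
from scipy.optimize import least_squares
def to(p,yaw,s=None):
    "tool-frame shift (cm) and wz for a downward tool pose"
    s=s or ctrl.read_state(); R=Ro.from_euler('xyz',s['tool_rot'])
    R2=Ro.from_euler('xyz',[np.pi,0,yaw]); w=(R.inv()*R2).as_rotvec()
    return (R.inv().apply(np.array(p)-s['eef_pos'])/10).round(2), w.round(3)
E
python3 - <<'E'
from h import *
for n in('top','side'):
    im=load(n+'0'); b=im['pixels'][:,:,::-1].copy(); g=cv2.cvtColor(b,cv2.COLOR_BGR2HSV)
    # dial disc: bright low-sat
    m=((g[:,:,1]<45)&(g[:,:,2]>170)).astype(np.uint8)
    c0=(460,228) if n=='top' else (452,325)
    x0,y0=c0[0]-32,c0[1]-30; sub=m[y0:y0+60,x0:x0+64]
    k,l,st,_=cv2.connectedComponentsWithStats(sub); i=1+st[1:,4].argmax()
    ys,xs=np.nonzero(l==i); h=cv2.convexHull(np.c_[xs+x0,ys+y0].astype(np.float32)); 
    e=cv2.fitEllipse(h); print(n,'disc ellipse',np.round(e[0],1),np.round(e[1],1),'world',ray(im,*e[0],71).round(1))
    P=np.array([ray(im,*q[0],71)[:2] for q in h]); print(' minmax',P.min(0).round(),P.max(0).round())
t=load('top0');s=load('side0')
gray=cv2.cvtColor(t['pixels'],cv2.COLOR_RGB2GRAY)
c=cv2.HoughCircles(cv2.resize(gray[190:260,210:290],None,fx=4,fy=4,interpolation=cv2.INTER_CUBIC),cv2.HOUGH_GRADIENT,1,500,param1=120,param2=20,minRadius=55,maxRadius=85)[0][0]
u,v=210+c[0]/4,190+c[1]/4; print('tin',u,v,c[2]/4,ray(t,u,v,82).round(1))
w=ray(t,u,v,82); print('tin side px',proj(s,w), 'ring side px',proj(s,[541,-2,0]))
# box corners, tab from hand px
k=.225
for n,q,z in (('FL',(120,25),70),('FR',(348,80),70),('NR',(292,362),70),('NL',(60,302),70),('tab',(241,160),76)):
    print(n,ray(t,415+q[0]*k,180+q[1]*k,z).round(1))
k=125/400
for n,q,z in (('FLs',(645,15),70),('FRs',(795,165),70),('NRs',(557,275),70),('NLs',(412,105),70),('tab',(655,133),76)):
    print(n,ray(s,395+(q[0]-400)*k,280+q[1]*k,z).round(1))
o=[]
b=t['pixels'][195:245,430:490,::-1]; d=s['pixels'][295:355,415:487,::-1]
cv2.imwrite('pics/c2.png',np.hstack([cv2.resize(b,(400,400),interpolation=cv2.INTER_LANCZOS4),cv2.resize(d,(400,400),interpolation=cv2.INTER_LANCZOS4)]))
print(to([546,372,200],np.pi/2))
E
```

```text
top disc ellipse [459.1 229.4] [39.7 42.1] world [ 522.  -305.4   71. ]
 minmax [ 466. -363.] [ 581. -249.]
side disc ellipse [457.2 322.6] [62.6 77.4] world [ 536.  -309.9   71. ]
 minmax [ 448. -376.] [ 636. -231.]
tin 246.125 225.625 17.075 [544.7 289.5  82. ]
tin side px (np.float64(276.3262673853611), np.float64(184.70601891918142)) ring side px (np.float64(351.36606339563207), np.float64(265.8890956911949))
FL [ 650.2 -266.    70. ]
FR [ 610.3 -407.8   70. ]
NR [ 430.5 -358.8   70. ]
NL [ 471.6 -217.5   70. ]
tab [ 558.5 -334.8   76. ]
FLs [ 646.7 -265.4   70. ]
FRs [ 611.3 -406.5   70. ]
NRs [ 432.1 -357.7   70. ]
NLs [ 466.1 -212.2   70. ]
tab [ 561.1 -334.    76. ]
(array([-37.41, -10.48,  10.33]), array([-2.0e-03,  1.0e-03,  1.2e+00]))
```

View pics/c2.png

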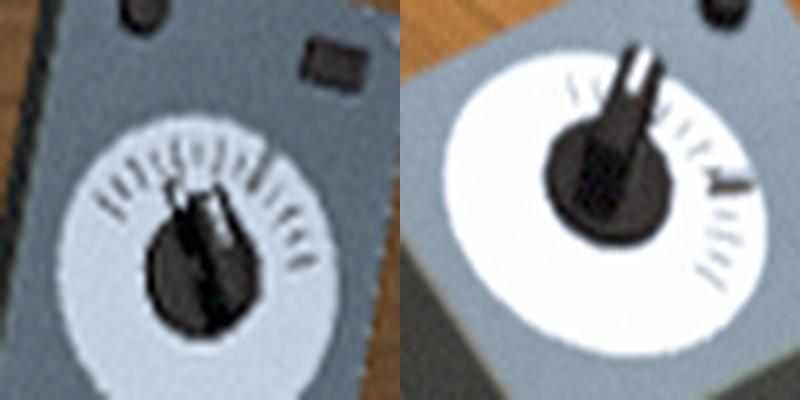

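```bash
python3 - <<'E'
from h import *
t=load('top0');s=load('side0'); a=np.array([521,-306])
T=lambda x,y:(430+x*60/400,195+y*50/400); S=lambda x,y:(415+(x-400)*72/400,295+y*60/400)
for n,im,p,z in(('nose top',t,T(172,190),79),('barline top out',t,T(212,195),120),('barline top in',t,T(226,238),120),('barline side out',s,S(645,55),120),('barline side in',s,S(630,92),120),('bar end side',s,S(645,48),120)):
    w=ray(im,*p,z); d=w[:2]-a; print(n,w.round(1),np.hypot(*d).round(1),np.arctan2(d[1],d[0]).round(2))
E
```

```text
nose top [ 550.9 -296.2   79. ] 31.5 0.32
barline top out [ 539.6 -301.6  120. ] 19.1 0.23
barline top in [ 524.6 -306.2  120. ] 3.6 -0.07
barline side out [ 540.1 -300.3  120. ] 20.0 0.29
barline side in [ 524.3 -305.6  120. ] 3.3 0.13
bar end side [ 542.4 -298.6  120. ] 22.6 0.33
```

>>> send_rows([
  [[-37.4,-10.5,10.3,0,0,1.2],[-37.4,-10.5,10.3,0,0,1.2],[-37.4,-10.5,10.3,0,0,1.2],[-37.4,-10.5,10.3,0,0,1.2],[-37.4,-10.5,10.3,0,0,1.2],[-37.4,-10.5,10.3,0,0,1.2],[-37.4,-10.5,10.3,0,0,1.2],[-37.4,-10.5,10.3,0,0,1.2],[-37.4,-10.5,10.3,0,0,1.2],[-37.4,-10.5,10.3,0,0,1.2]],
], grip=105)

```text
clock: 1.1
eef_pos: [546.9, 370.5, 199.8]
tool_rot: [-3.141, 0.002, 1.568]
force: [0.6, 1.0, 0.3]
width: 50.4
gripper_force: 0.0
```

>>> send_rows([
  [[0,-0.2,4,0,0,0],[0,-0.2,7,0,0,0],[0,-0.2,9.5,0,0,0],[0,-0.2,10.4,0,0,0],[0,-0.2,10.4,0,0,0]],
])

```text
clock: 1.6
eef_pos: [542.3, 373.4, 95.8]
tool_rot: [-3.139, 0.001, 1.573]
force: [0.7, 0.8, 0.0]
width: 50.4
gripper_force: 0.0
```

>>> send_rows([
  [[-1,0,0,0,0,0],[-2,0,0,0,0,0],[-3,0,0,0,0,0],[-4.5,-0.05,0,0,0,0],[-6,-0.05,0,0,0,0],[-7.5,-0.1,0,0,0,0],[-9,-0.1,0,0,0,0],[-10.5,-0.1,0,0,0,0],[-12,-0.15,0,0,0,0],[-13,-0.15,0,0,0,0]],
])

```text
clock: 2.6
eef_pos: [542.3, 240.2, 96.8]
tool_rot: [-3.141, 0.001, 1.569]
force: [-1.0, 2.9, 2.0]
width: 50.1
gripper_force: 0.0
```

>>> send_rows([
  [[-1,0,0,0,0,0],[-2.5,0,0,0,0,0],[-4,-0.05,0,0,0,0],[-5.5,-0.05,0,0,0,0],[-7,-0.1,0,0,0,0],[-8.5,-0.1,0,0,0,0],[-10,-0.1,0,0,0,0],[-11.5,-0.15,0,0,0,0],[-12.5,-0.15,0,0,0,0],[-13,-0.15,0,0,0,0]],
])

```text
clock: 3.6
eef_pos: [540.9, 110.6, 96.8]
tool_rot: [-3.141, 0.001, 1.569]
force: [0.1, 2.2, -0.6]
width: 50.1
gripper_force: 0.0
```

```bash
python3 - <<'E'
from h import *
snap('side','side1'); t=snap('top','top1')
a=cv2.imread('pics/top1.png')[170:290,270:430]; b=cv2.imread('pics/side1.png')[150:330,220:460]
cv2.imwrite('pics/c3.png',np.hstack([cv2.resize(a,(400,300),interpolation=cv2.INTER_CUBIC),cv2.resize(b,(400,300),interpolation=cv2.INTER_CUBIC)]))
E
```

```text
(no output)
```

View pics/c3.png

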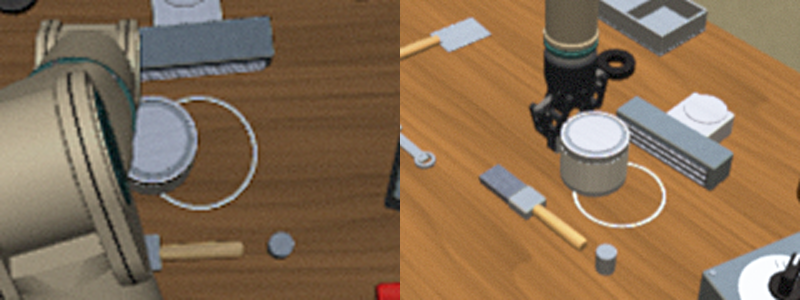

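Side crop: tin lid centre is at about (596,136), in line with the ring and still short of it. Now I work out the tin's offset from the TCP.

```bash
python3 - <<'E'
from h import *
s=load('side1')
print(ray(s,220+196*.6,150+136*.6,82))
b=s['pixels']; g=cv2.cvtColor(b,cv2.COLOR_RGB2GRAY)[205:260,310:368]; m=(g>150).astype(np.uint8)
k,l,st,_=cv2.connectedComponentsWithStats(m); i=1+st[1:,4].argmax(); ys,xs=np.nonzero(l==i)
h=cv2.convexHull(np.c_[xs+310,ys+205].astype(np.float32)); P=np.array([ray(s,*q[0],82)[:2] for q in h]); print(st[i])
(c,r)=cv2.minEnclosingCircle(P.astype(np.float32)); print(c,r)
E
```

```text
[537.28719507  47.45902805  82.        ]
[  7  11  43  29 921]
(541.7015991210938, 52.821434020996094) 52.082244873046875
```

>>> send_rows([
  [[-1,0,0,0,0,0],[-2,0,0,0,0,0],[-3,0,0,0,0,0],[-4,0,0,0,0,0],[-4.6,0,0,0,0,0],[-5,0,0,0,0,0],[-5.1,0,0,0,0,0],[-5.1,0,0,0,0,0]],
])

```text
clock: 4.5
eef_pos: [541.1, 61.1, 96.9]
tool_rot: [3.142, 0.0, 1.571]
force: [-0.5, 1.3, 0.4]
width: 50.2
gripper_force: 0.0
```

>>> send_rows([
  [[0.5,0,0,0,0,0],[2,0,0,0,0,0],[5,0,0,0,0,0],[8,0,-3,0,0,0],[10,0,-8,0,0,0],[14,0,-12,0,0,0],[14,0,-12,0,0,0]],
])

```text
clock: 5.2
eef_pos: [542.1, 208.9, 221.1]
tool_rot: [3.134, -0.006, 1.578]
force: [1.0, 0.8, -1.3]
width: 50.2
gripper_force: 0.0
```

```bash
python3 - <<'E'
from h import *
s=snap('side','side2'); t=snap('top','top2')
a=cv2.imread('pics/top2.png')[170:290,270:430]; b=cv2.imread('pics/side2.png')[150:330,220:460]
cv2.imwrite('pics/c4.png',np.hstack([cv2.resize(a,(400,300),interpolation=cv2.INTER_CUBIC),cv2.resize(b,(400,300),interpolation=cv2.INTER_CUBIC)]))
c=proj(s,[541,-2,82]); x,y=int(c[0])-29,int(c[1])-26
g=cv2.cvtColor(s['pixels'],cv2.COLOR_RGB2GRAY)[y:y+50,x:x+58]; m=(g>150).astype(np.uint8)
k,l,st,_=cv2.connectedComponentsWithStats(m); i=1+st[1:,4].argmax(); ys,xs=np.nonzero(l==i)
h=cv2.convexHull(np.c_[xs+x,ys+y].astype(np.float32)); P=np.array([ray(s,*q[0],82)[:2] for q in h]); print(st[i],cv2.minEnclosingCircle(P.astype(np.float32)))
E
```

```text
[   6   11   45   30 1003] ((541.9862060546875, 3.6744346618652344), 52.41244888305664)
```

View pics/c4.png

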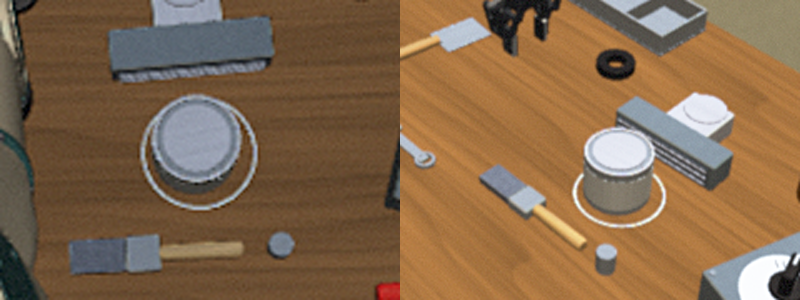

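Tin lid sits concentric inside the ring in both views (top crop (197,138), side crop with even gaps of about 11/12 px). On to the dial.

```bash
python3 - <<'E'
from h import *
print('tin top',ray(load('top2'),270+197.5*.4,170+138.5*.4,82)); s=ctrl.read_state(); print(s['qpos'].round(2)); print(to([521,-306,225],0.29,s))
E
```

```text
tin top [538.46048402   1.88735639  82.        ]
[-0.59  0.65  0.28  1.81 -0.26  0.71 -0.16]
(array([-51.1 ,  -2.26,  -0.81]), array([ 1.000e-03, -4.000e-03,  1.286e+00]))
```

>>> send_rows([
  [[-51.1,-2.3,-0.8,0,0,1.286],[-51.1,-2.3,-0.8,0,0,1.286],[-51.1,-2.3,-0.8,0,0,1.286],[-51.1,-2.3,-0.8,0,0,1.286],[-51.1,-2.3,-0.8,0,0,1.286],[-51.1,-2.3,-0.8,0,0,1.286],[-51.1,-2.3,-0.8,0,0,1.286],[-51.1,-2.3,-0.8,0,0,1.286],[-51.1,-2.3,-0.8,0,0,1.286],[-51.1,-2.3,-0.8,0,0,1.286]],
])

```text
clock: 6.3
eef_pos: [516.5, -300.1, 222.7]
tool_rot: [-3.14, 0.004, 0.281]
force: [0.6, 0.6, 0.7]
width: 50.4
gripper_force: 0.0
```

>>> send_rows([
  [[0,0,0,0,0,0],[0,0,0,0,0,0],[0,0,0,0,0,0],[0,0,0,0,0,0]],
])

```text
clock: 6.7
eef_pos: [518.6, -296.1, 223.8]
tool_rot: [-3.14, 0.001, 0.287]
force: [0.3, 0.8, 0.2]
width: 50.2
gripper_force: 0.0
```

```bash
python3 - <<'E'
from h import *
s=snap('side','side3'); st=ctrl.read_state(); print(st['eef_pos'],st['tool_rot'],to([521,-306,167],0.29,st))
cv2.imwrite('pics/c5.png',cv2.resize(s['pixels'][230:370,370:550,::-1],(720,560),interpolation=cv2.INTER_CUBIC))
print(proj(s,[521,-306,120]),proj(s,[*st['eef_pos'][:2],st['eef_pos'][2]-65]))
E
```

```text
[ 518.77517773 -296.19307332  224.12560507] [-3.14005104e+00  5.32491635e-04  2.86989702e-01] (array([-0.06,  1.01,  5.71]), array([-0.002,  0.001, -0.003]))
(np.float64(455.5593941430211), np.float64(309.76056774438507)) (np.float64(454.47619620699163), np.float64(294.3958421348314))
```

View pics/c5.png

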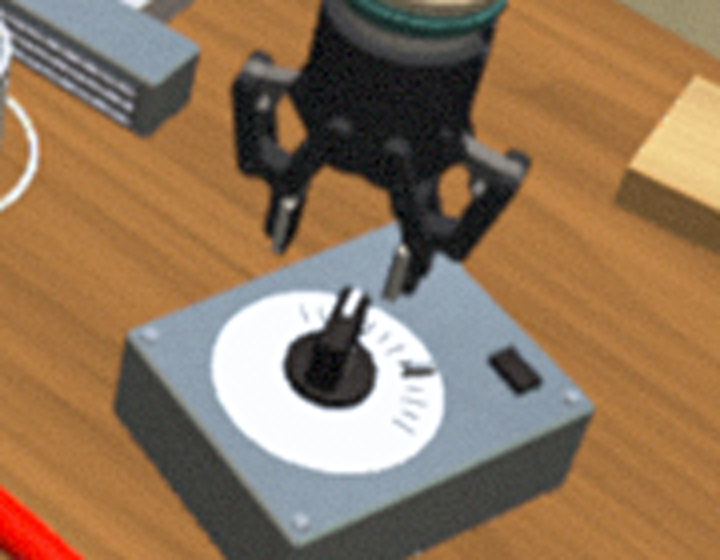

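The side crop shows the fingers above and astride the bar at (345,330), with the tab at (418,370). I shift 10 mm, descend, then close.

>>> send_rows([
  [[0,1.0,0.5,0,0,0],[0,1.0,2,0,0,0],[0,1.0,3.5,0,0,0],[0,1.0,4.8,0,0,0],[0,1.0,5.7,0,0,0],[0,1.0,5.7,0,0,0],[0,1.0,5.7,0,0,0]],
])

```text
clock: 7.45
eef_pos: [521.3, -307.7, 167.5]
tool_rot: [-3.141, 0.0, 0.285]
force: [-0.6, 0.8, 0.1]
width: 50.5
gripper_force: 0.0
```

>>> send_rows([
  [[0,0,0,0,0,0],[0,0,0,0,0,0],[0,0,0,0,0,0],[0,0,0,0,0,0],[0,0,0,0,0,0],[0,0,0,0,0,0]],
], grip=255)

```text
clock: 8.05
eef_pos: [521.1, -305.5, 168.4]
tool_rot: [-3.137, -0.0, 0.286]
force: [-2.3, 5.3, 5.5]
width: 14.9
gripper_force: 58.9
```

```bash
python3 - <<'E'
from h import *
st=ctrl.read_state(); print(st['eef_pos'],st['tool_rot'],st['force'],st['torque'],st['qpos'].round(2)); s=snap('side','side4')
cv2.imwrite('pics/c6.png',cv2.resize(s['pixels'][270:370,395:525,::-1],(780,600),interpolation=cv2.INTER_CUBIC))
E
```

```text
[ 521.06425191 -305.54737461  168.39170029] [-3.13739289e+00 -3.33641943e-04  2.85900152e-01] [-2.29804905  5.32432095  5.49008241] [0.96189547 0.47956886 0.04724606] [ 0.17  0.8   0.52  1.77 -0.57  0.73 -0.28]
```

Gripped (14.9 mm, 59 N). I turn it clockwise by 0.92.

>>> send_rows([
  [[0,0,0,0,0,0.1],[0,0,0,0,0,0.2],[0,0,0,0,0,0.3],[0,0,0,0,0,0.4],[0,0,0,0,0,0.5],[0,0,0,0,0,0.6],[0,0,0,0,0,0.7],[0,0,0,0,0,0.8],[0,0,0,0,0,0.87],[0,0,0,0,0,0.92]],
])

```text
clock: 9.1
eef_pos: [521.2, -304.0, 168.4]
tool_rot: [-3.136, 0.005, -0.636]
force: [-2.6, 8.1, 9.8]
width: 15.2
gripper_force: 59.7
```

>>> send_rows([
  [[0,0,0,0,0,0],[0,0,0,0,0,0],[0,0,0,0,0,0],[0,0,0,0,0,0]],
])

```text
clock: 9.5
eef_pos: [521.2, -304.1, 168.4]
tool_rot: [-3.136, 0.005, -0.633]
force: [-3.1, 8.8, 9.5]
width: 14.9
gripper_force: 59.6
```

```bash
python3 - <<'E'
from h import *
st=ctrl.read_state(); print(st['eef_pos'],st['tool_rot'],st['force'],st['torque']); s=snap('side','side5')
for r,z in((36,79),(47,76)):
  for a in(-.637,): print(np.subtract(proj(s,[521+r*np.cos(a),-306+r*np.sin(a),z]),(395,270))*6)
cv2.imwrite('pics/c7.png',cv2.resize(s['pixels'][270:370,395:525,::-1],(780,600),interpolation=cv2.INTER_CUBIC))
E
```

```text
[ 521.19414997 -304.10309657  168.39699193] [-3.13583484  0.00518321 -0.63345108] [-3.07587282  8.82437221  9.53085667] [ 1.79381142  0.739737   -0.03875733]
[444.39366187 309.52441842]
[474.02226686 312.85901807]
```

View pics/c7.png

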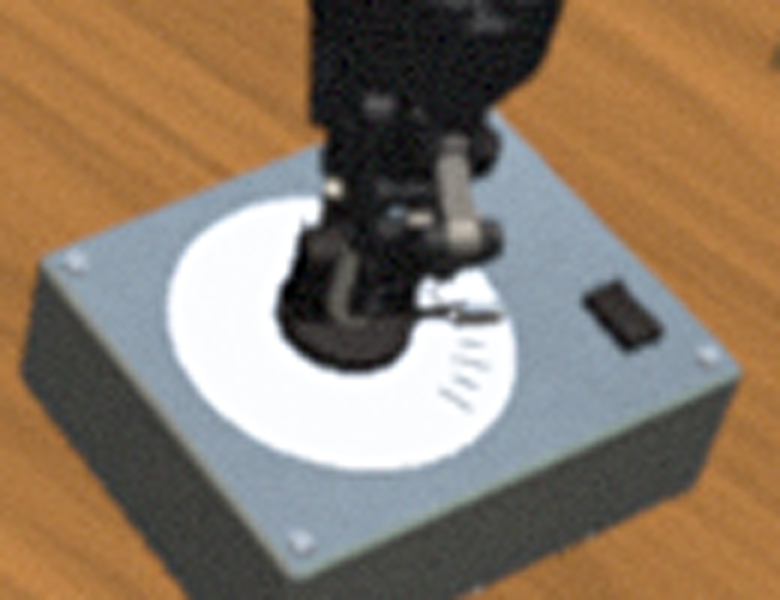

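The pointer nose at (435,312) lines up with the tab at (475,315). I pull straight up.

>>> send_rows([
  [[0,0,-0.2,0,0,0],[0,0,-0.4,0,0,0],[0,0,-0.6,0,0,0],[0,0,-0.8,0,0,0],[0,0,-1.0,0,0,0],[0,0,-1.2,0,0,0],[0,0,-1.3,0,0,0],[0,0,-1.4,0,0,0],[0,0,-1.4,0,0,0],[0,0,-1.4,0,0,0]],
])

```text
clock: 10.55
eef_pos: [521.3, -303.9, 180.3]
tool_rot: [-3.137, 0.006, -0.633]
force: [-0.2, 5.9, -4.7]
width: 15.1
gripper_force: 58.6
```

>>> send_rows([
  [[0,0,-0.1,0,0,0],[0,0,-0.2,0,0,0],[0,0,-0.2,0,0,0],[0,0,-0.3,0,0,0],[0,0,-0.3,0,0,0],[0,0,-0.3,0,0,0]],
])

```text
clock: 11.15
eef_pos: [521.3, -303.8, 180.9]
tool_rot: [-3.139, 0.007, -0.633]
force: [3.9, 4.3, -26.9]
width: 14.6
gripper_force: 59.3
```

At the stop (27 N, no further travel). I ease off slightly, release and rise.

>>> send_rows([
  [[0,0,0.1,0,0,0],[0,0,0.15,0,0,0],[0,0,0.15,0,0,0]],
])

```text
clock: 11.45
eef_pos: [521.3, -304.0, 180.8]
tool_rot: [-3.138, 0.006, -0.633]
force: [1.6, 6.4, -17.7]
width: 14.9
gripper_force: 61.0
```

>>> send_rows([
  [[0,0,0,0,0,0],[0,0,0,0,0,0],[0,0,0,0,0,0],[0,0,0,0,0,0],[0,0,0,0,0,0]],
], grip=105)

```text
clock: 11.95
eef_pos: [521.5, -308.3, 183.9]
tool_rot: [3.141, -0.001, -0.636]
force: [-0.3, -0.1, 0.1]
width: 50.2
gripper_force: 0.0
```

>>> send_rows([
  [[0,0,-1,0,0,0],[0,0,-3,0,0,0],[0,0,-6,0,0,0],[0,0,-10,0,0,0],[0,0,-14,0,0,0],[0,0,-14,0,0,0],[0,0,-14,0,0,0]],
])

```text
clock: 12.65
eef_pos: [521.5, -307.9, 324.7]
tool_rot: [-3.141, -0.002, -0.635]
force: [-0.1, 0.6, -0.6]
width: 50.4
gripper_force: 0.0
```

```bash
python3 - <<'E'
from h import *
s=snap('side','side6')
a=-.637
print([(np.subtract(proj(s,p),(315,200))*800/210).round() for p in([521,-306,132],[521+22*np.cos(a),-306+22*np.sin(a),132],[521+36*np.cos(a),-306+36*np.sin(a),91],[521+36*np.cos(a),-306+36*np.sin(a),79])])
cv2.imwrite('pics/c8.png',cv2.resize(s['pixels'][200:357,315:525,::-1],(800,598),interpolation=cv2.INTER_CUBIC))
E
```

```text
[array([540., 403.]), array([581., 400.]), array([591., 449.]), array([587., 463.])]
```

View pics/c8.png

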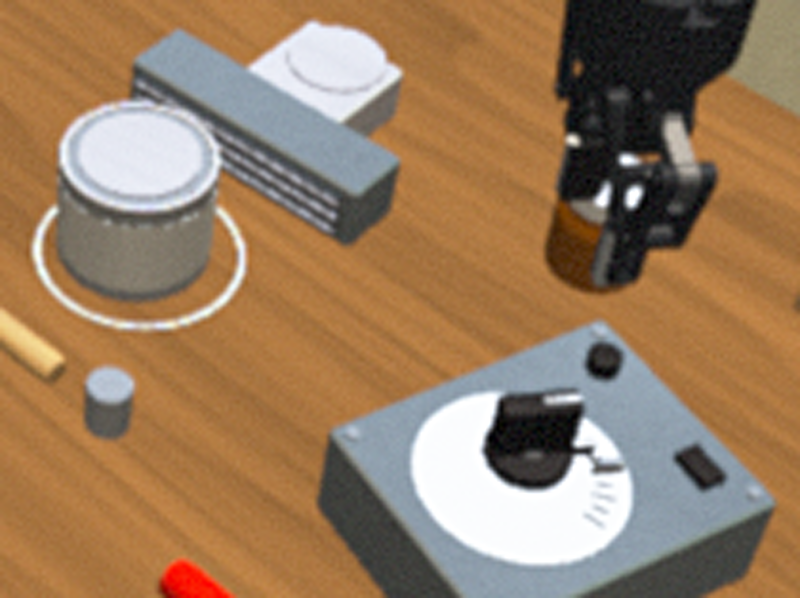

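The dial stands raised, with its bar end at (580,397) against a predicted (581,400) and its nose at (588,452) against (591,449). The tin is inside the ring. Handing in.

```bash
python3 -c "
from cell import ctrl
print(ctrl.finish_job())"
```

```text
the job is handed in; nothing more can be done
None
```

I handed the job in at about 12.7 s, but `finish_job()` returned no verdict: by my measurements the tin stands in the ring about 5 mm off centre, and the dial points at the tab and is pulled out to its stop.

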